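# Lock the valuables away in the desk safe

### The arm

A 6-joint arm with a two-finger parallel gripper is mounted at the origin on the work surface. World frame = base frame: x ahead of the robot, y to its left, z up, the work surface at z = 0. Lengths are in m, angles in rad, forces in N, time in s.
With the tool pointing down it reaches from about 0.375 to 0.975 m from the base axis. Payload 3.8 kg.
Tool frame: the origin (TCP) lies midway between the tips of the shut fingers; the grasp point (between the pads) lies 19 mm behind it; x points along the fingers, y is the direction in which the jaws open and shut, and the axes are right-handed (so a half turn about x gives the same grasp; the last joint's range is limited). The gripper opens to 88 mm and grips with 3 to 60 N. Pads are 18 mm wide; open, the fingers measure 123 mm over their backs; the gripper's body (75 mm by 187 mm) begins 45 mm behind the grasp point.
Start: joints at [-1.275, 0.264, 1.604, -0, 1.274, -0.037], TCP at [0.221, -0.638, 0.239] pointing down, gripper open.
Joint ranges: [-2.63, 2.63], [-0.94, 2.18], [0.31, 2.57], [-1.31, 4.45], [0, 2.66], [-2.55, 2.55]. Speed limits (rad/s): [2.57, 2.57, 3.14, 3.14, 3.14, 3.14].

### API

Orientations are given as a rotation vector (axis times angle).
In Python, from cell import manip, inverse_kinematics, cams, order gives the robot as it stands. Calls block until the motion is done:
- manip.move_pose(position, orientation): joint-space move of the TCP to a pose.
- manip.move_linear(position, rate=0.15, rot=None): straight line of the TCP; rot=None keeps the orientation; rate is the mean speed in m/s.
- manip.set_joints(angles): joint-space move.
- manip.set_gripper(opening, force=None): finger opening in m; force is the grip in N (None keeps the last); returns when the fingers have stopped.
- manip.dwell(seconds).
- inverse_kinematics(position, orientation): joint angles nearest the present ones, or None.
- manip.state(): the state.
- cams.capture(name): name is "scene" or "side" or "wrist"; returns a dict with "image" (420x560x3 uint8, blue, green, red), "z_map" (420x560 float32, m along the optical axis (not along the pixel's ray), 0 where there is no reading), "intrinsics" (3x3 intrinsics, pixels), "position" and "orientation" of the camera in the world; the wrist camera has in their place "T_tool_cam" (4x4, takes a point from camera to tool coordinates, whose origin is the TCP and whose axes are the tool frame's). Camera axes: x right, y down, z forward; pixel columns grow to the right and rows downward; lengths in m; the calibration is good to about 2 mm. A picture is of the moment at which its call begins: read the wrist's pose just before it.
A pose or a line that the arm cannot do raises manip.IKError and nothing moves.
- order.close_job(): hands the job in, once; it reports no verdict.
The state is a dict: "clock": time; "joint_pos": joint angles; "joint_velocities": joint speeds; "tau": joint torques, N m; "tool_pos": TCP position; "tcp_rot": TCP orientation; "contact_force": force on the tool from outside, world axes, zero at the start; "moment": the same for the moment, N m; "gripper_width": finger opening in m.
Only numpy, scipy, OpenCV 4.12 (cv2) and the standard library are available. Lean on these libraries where they do the work, as an engineer would, in place of code of your own. Each camera call takes 0.05 s, during which the arm holds its last target. There are 200 camera calls.

### The job

Put every valuable that is out on the left of the desk (some of: portable drive, compact camera, glasses case, watch box, travel clock) into the open desk safe, then swing the lid over and press its free edge down past the spring catch until it clicks and stays shut. Then lock it: press the three keys beside the lid fully down and let them up again, one at a time, in the order far, near, middle. The stapler, mug, pen cup and glass paperweight stay where they are.

Things in the scene. Friction and masses are not known exactly. Their poses are not given: they have to be found in the camera images.
- drive_c (a point): portable backup drive: black slab 106 long x 50 wide x 24 high with an aluminium plate on top. Point: its centre, half-way up; axes: x along its length, y across its width, z up. Stands on the desk, on the left. May be absent
- camera_c (a point): compact camera lying on its back, lens up: body 100 long x 52 wide x 30 high, black with an aluminium band, with a round lens barrel (42 diameter) standing 14 above the middle of the body. Take it by the body's 52 mm width; here the point is the centre of the body without the barrel (15 above its back); axes: x along its length, y across its width, z up. Lies on the desk, on the left. May be absent
- glasses_case_c (a point): rounded wooden spectacle case 120 long x 48 wide x 36 high with a thin brass line round it. Point: its centre, half-way up; axes: x along its length, y across its width, z up. Stands on the desk, on the left. May be absent
- watch_box_c (a point): small dark-red wooden watch box 72 long x 52 wide x 44 high with a brass clasp. Point: its centre, half-way up; axes: x along its length, y across its width, z up. Stands on the desk, on the left. May be absent
- travel_clock_c (a point): brass travel clock, a block 66 long x 46 wide x 46 high with a round white dial on one 66 x 46 face. Point: its centre, half-way up; axes: x along its length, y across its width, z up. Stands on the desk, on the left. May be absent
- safe_floor (a point): centre of the inner floor of the bolted-down grey steel desk safe, open at the start. Axes: x away from the robot (turned by the safe's yaw, up to 0.15 either way), y to the left towards the key ledge, z up. The floor is 8 mm above the desk; the inside is 280 (x) by 200 (y), 50 deep up to the closed lid; end walls 10 thick; the key ledge along the +y side is 66 wide and level with the rim
- catch (a point): tip of the blunt steel spring catch, 30 long, that sticks 9 mm in from the middle of the safe's +y wall, 34 above the inner floor
- lid_hinge (a point): point on the lid's hinge line, half-way along it: along the safe's x on the -y (right) rim, at y = -110, z = +50 from the inner floor's centre; level with the underside of the closed lid. Turns with the lid, like lid_edge
- lid (a joint): angle of the lid, rad: 0 shut, grows as it opens; starts 1.95 to 2.2 (leaning back well past upright), stop at 2.3. Grey plate 300 x 220 x 10. The stiff hinge keeps it where it is left (3 to 5 N at the free edge moves it). Closing, it stops on the spring catch at about 0.07 until the free edge is pressed with 10 to 18 N; then it clicks to below 0.02 and stays
- lid_edge (a point): point on the outer face of the lid, half-way along x and 15 mm in from the free edge (205 from the hinge line); when shut, this face is 68 above the desk. Its y axis points from hinge to free edge, z out of the outer face
- key_near_top (a point): centre of the top of the near key (nearest to the robot): one of three equal round grey keys, 32 diameter, in a row 80 mm apart along the key ledge, tops standing 80 above the desk, 10 above their dark housings and 12 above the closed lid
- key_near (a joint): how far the near key is pressed, m: 0 up, 0.006 fully down; about 5 N bottoms it and it springs back
- key_middle_top (a point): centre of the top of the middle key (between the two others, 80 mm from each): one of three equal round grey keys, 32 diameter, in a row 80 mm apart along the key ledge, tops standing 80 above the desk, 10 above their dark housings and 12 above the closed lid
- key_middle (a joint): how far the middle key is pressed, m: 0 up, 0.006 fully down; about 5 N bottoms it and it springs back
- key_far_top (a point): centre of the top of the far key (farthest from the robot): one of three equal round grey keys, 32 diameter, in a row 80 mm apart along the key ledge, tops standing 80 above the desk, 10 above their dark housings and 12 above the closed lid
- key_far (a joint): how far the far key is pressed, m: 0 up, 0.006 fully down; about 5 N bottoms it and it springs back
- stapler: bystander: black and dark grey stapler 120 x 36 x 42, stands in a place among the valuables; origin under its centre, x along its length
- mug: bystander: white mug, 80 diameter, 92 high; origin under its centre
- pen_cup: bystander: dark-red pen cup with pens, 80 diameter, 165 high; origin under its centre
- paperweight: bystander: green glass dome, 76 diameter, 42 high; origin under its centre
Not all that is in view belongs to the job. What is meant by the part that bears watch_box_c is not orange or pink, and is the larger of those in its own colour.

How it is judged:
By the outcome, as a careful person would: the job done as asked, in the order asked, and still so for the second after the job is handed in, with the robot touching nothing.
Of drive, camera, glasses_case, watch_box, travel_clock only 3 to 4 are there at a start; the rules pass over those that are not, and their reading is None.
At some moment in a run one of drive, camera, glasses_case, watch_box, travel_clock may be knocked a few centimetres aside while the robot is not near it.
Once in a run the grip may slacken for a moment while it holds something.
It also fails if it takes over 210 s, if anything falls off the work surface, if the arm or the gripper's body presses on something with over 40 N, if the wrist force passes 120 N, or if a joint passes its speed limit or range.

## Working session

There is one attempt and no reset: what is moved stays moved. The work goes in short steps, each a Python script; the robot and the scene stay as the last script left them, time stands still between calls to the robot, and variables do not carry over. Pictures are saved under pics/ and viewed, about 12 in all and at most 16, crops included, and the job is handed in when it is done.

```bash
ls; mkdir -p pics; cat > h.py <<'E'
import numpy as np, cv2
from scipy.spatial.transform import Rotation as R
from cell import manip, inverse_kinematics, cams, order
def pose(c,st=None):
    if "T_tool_cam" in c:
        T=np.eye(4);T[:3,:3]=R.from_rotvec(st["tcp_rot"]).as_matrix();T[:3,3]=st["tool_pos"]
        return T@np.array(c["T_tool_cam"])
    T=np.eye(4);o=np.array(c["orientation"],float)
    T[:3,:3]=o if o.shape==(3,3) else R.from_rotvec(o).as_matrix() if o.size==3 else R.from_quat(o).as_matrix()
    T[:3,3]=c["position"];return T
def cloud(c,T):
    z=c["z_map"];K=np.array(c["intrinsics"]);v,u=np.indices(z.shape)
    P=np.stack([(u-K[0,2])*z/K[0,0],(v-K[1,2])*z/K[1,1],z],-1)@T[:3,:3].T+T[:3,3]
    P[z==0]=np.nan;return P
def shot(name,fn):
    st=manip.state();c=cams.capture(name);P=cloud(c,pose(c,st))
    cv2.imwrite(f"pics/{fn}.png",c["image"]);np.save(f"pics/{fn}.npy",P);return c,P
E
python3 - <<'E'
from h import *
for n in("scene","side"):
    c,P=shot(n,n+"1");print(n,c["position"],c["orientation"],np.nanmin(P.reshape(-1,3),0),np.nanmax(P.reshape(-1,3),0), np.nanmedian(P[...,2]))
print(manip.state())
E
```

```text
pics
scene [ 1.25481901 -0.33205091  0.71111923] [-2.00179331 -1.09311196  0.55117633] [-1.54339315 -0.59121219 -0.76595312] [1.21528384 1.66091444 0.54546619] -0.0007995202731985174
side [ 0.37735775 -0.57366617  0.88197243] [-2.39982451  0.31352564 -0.11180606] [-0.2367049  -0.43264581 -0.76438025] [1.94465611 1.89010613 0.58881768] 0.0020918753874611395
{'clock': 0.1, 'joint_pos': array([-1.27492465e+00,  2.64688962e-01,  1.60520005e+00, -4.51713385e-05,
        1.27372336e+00, -3.69020432e-02]), 'joint_velocities': array([-0.0002224 , -0.00179214, -0.00240589,  0.00013218,  0.00187788,
        0.00077816]), 'tau': array([-3.50330047e-04, -5.03618574e+01, -3.58071363e+01,  7.30660418e-02,
        2.33809993e-02, -5.85024100e-05]), 'tool_pos': array([ 0.22029765, -0.63736891,  0.2375252 ]), 'tcp_rot': array([ 2.0416039 ,  0.34500031, -2.04223253]), 'contact_force': array([-0.0796793 , -0.13622937,  0.25142353]), 'moment': array([-0.01850713, -0.00583022,  0.0038555 ]), 'gripper_width': 0.08847842429491302}
```

View pics/scene1.png

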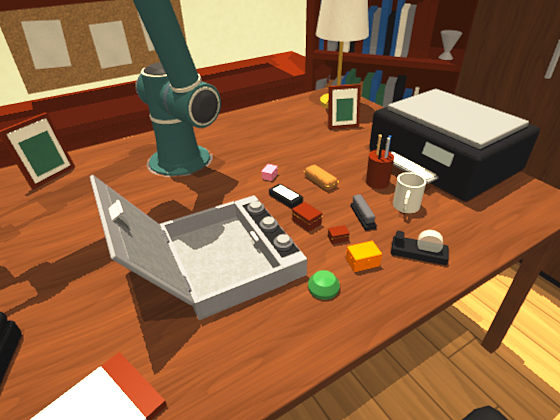

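View pics/side1.png

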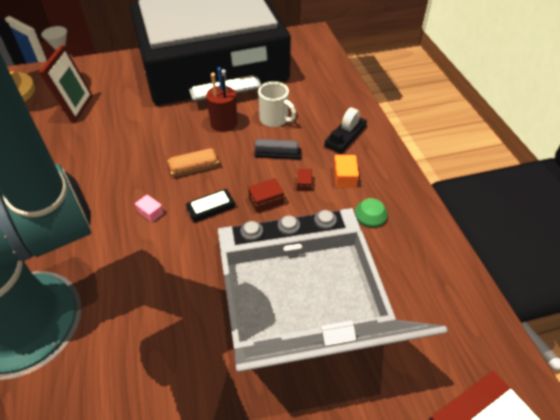

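The two pictures show the drive at side (210,204), glasses case (193,162) and dark-red watch box (266,194). The smaller red box (305,179), the orange box and the pink box are decoys. I see no camera or clock. Keys are at side (251,229), (289,224) and (325,218), near to far. Next I measure by depth.

```bash
cat >> h.py <<'E'
def boxes(P,zmin=0.012,zmax=0.2,xr=(0.2,1.1),yr=(-0.1,0.7),res=0.002,show=True):
    """clusters of raised points: dict list with min-area rect of top-down view"""
    Q=P.reshape(-1,3);Q=Q[np.isfinite(Q).all(1)]
    Q=Q[(Q[:,2]>zmin)&(Q[:,2]<zmax)&(Q[:,0]>xr[0])&(Q[:,0]<xr[1])&(Q[:,1]>yr[0])&(Q[:,1]<yr[1])]
    W=int((xr[1]-xr[0])/res)+1;H=int((yr[1]-yr[0])/res)+1
    g=np.zeros((H,W),np.uint8);i=((Q[:,1]-yr[0])/res).astype(int);j=((Q[:,0]-xr[0])/res).astype(int)
    g[i,j]=1;g=cv2.morphologyEx(g,cv2.MORPH_CLOSE,np.ones((3,3)))
    n,l=cv2.connectedComponents(g);out=[]
    for k in range(1,n):
        S=Q[l[i,j]==k]
        if len(S)<40: continue
        zt=np.percentile(S[:,2],97);T=S[S[:,2]>zt-0.008]
        (cx,cy),(w,h),a=cv2.minAreaRect((T[:,:2]*1000).astype(np.float32))
        if w<h: w,h,a=h,w,a+90
        out.append((cx/1e3,cy/1e3,zt,w,h,(a+90)%180-90,len(S)))
        if show: print("c %.3f %.3f top %.3f  %3.0fx%3.0f yaw %.1f n%d"%out[-1])
    return out
E
python3 - <<'E'
from h import *
for n in("scene1","side1"):
    print(n);P=np.load(f"pics/{n}.npy");boxes(P,res=0.004)
P=np.load("pics/side1.npy")
for u,v in[(251,228),(289,223),(325,217),(210,204),(193,162),(266,191),(305,178),(291,248),(277,147)]:print(u,v,np.nanmedian(P[v-1:v+2,u-1:u+2].reshape(-1,3),0).round(3))
E
```

```text
scene1
c 0.566 0.041 top 0.078  195x 44 yaw -3.1 n3919
c 0.772 0.070 top 0.039   51x 49 yaw 54.6 n646
c 0.548 0.177 top 0.044   74x 53 yaw 9.5 n526
c 0.416 0.190 top 0.025  106x 52 yaw 13.1 n384
c 0.758 0.205 top 0.044   72x 55 yaw 75.1 n712
c 0.277 0.214 top 0.031   55x 37 yaw -52.1 n155
c 0.653 0.209 top 0.031   50x 36 yaw 71.9 n251
c 0.827 0.361 top 0.072   43x 26 yaw 40.0 n1236
c 0.615 0.329 top 0.042  111x 28 yaw -19.0 n404
c 0.400 0.337 top 0.036  119x 49 yaw 4.7 n426
c 0.643 0.478 top 0.090   81x 76 yaw -45.5 n960
c 0.509 0.488 top 0.158   40x 36 yaw -44.9 n941
c 0.528 0.675 top 0.178  360x 51 yaw 0.1 n6927
side1
c 0.559 0.044 top 0.082  198x 43 yaw -2.1 n6699
c 0.770 0.073 top 0.042   54x 52 yaw 58.0 n692
c 0.546 0.179 top 0.049   73x 56 yaw 9.3 n821
c 0.415 0.193 top 0.029  106x 54 yaw 12.5 n874
c 0.755 0.206 top 0.049   73x 51 yaw 74.8 n670
c 0.275 0.217 top 0.036   53x 39 yaw -52.3 n404
c 0.651 0.212 top 0.035   54x 34 yaw 72.6 n307
c 0.822 0.362 top 0.077   45x 23 yaw 39.3 n943
c 0.612 0.331 top 0.046  110x 33 yaw -21.8 n747
c 0.397 0.339 top 0.041  117x 50 yaw 5.0 n904
c 0.642 0.480 top 0.095   81x 79 yaw -68.5 n1190
c 0.507 0.493 top 0.162   37x 36 yaw 56.0 n1319
c 0.526 0.678 top 0.184  359x 50 yaw 1.3 n9424
251 228 [0.484 0.047 0.081]
289 223 [0.564 0.041 0.081]
325 217 [0.642 0.036 0.081]
210 204 [0.415 0.185 0.026]
193 162 [0.397 0.322 0.037]
266 191 [0.546 0.172 0.046]
305 178 [0.65  0.202 0.032]
291 248 [0.558 0.002 0.046]
277 147 [0.612 0.32  0.038]
```

Sizes and heights match: drive 106x52x25, glasses case 118x49x36, watch box 73x54x44. I lift clear of the lid, swing left, and take a wrist view.

```bash
cat >> h.py <<'E'
def down(a):
    c,s=np.cos(a),np.sin(a)
    return R.from_matrix(np.array([[0,c,s],[0,s,-c],[-1,0,0]])).as_rotvec()
def best(p,a):
    """down orientation (half-turn choice) with least joint-6 angle"""
    o=[]
    for k in(0,np.pi):
        q=inverse_kinematics(p,down(a+k))
        if q is not None:o.append((abs(q[5]),a+k))
    return down(min(o)[1])
E
python3 - <<'E'
from h import *
p=manip.state()["tool_pos"]
manip.move_linear([p[0]+.03,p[1]+.1,0.48])
q=np.array(manip.state()["joint_pos"]);q[0]=0.45;manip.set_joints(q)
print(manip.state()["tool_pos"])
p=[0.47,0.22,0.42];manip.move_pose(p,best(p,np.pi/2))
c,P=shot("wrist","w1");boxes(P)
print(manip.state()["tool_pos"],manip.state()["joint_pos"],manip.state()["clock"],c["T_tool_cam"])
E
```

```text
[0.52285569 0.27927472 0.47869993]
c 0.521 0.051 top 0.080  115x 34 yaw -6.8 n8362
c 0.699 -0.079 top 0.059   41x 12 yaw 85.6 n477
c 0.755 0.074 top 0.038   55x 29 yaw 89.3 n860
c 0.546 0.180 top 0.045   73x 52 yaw 9.3 n1646
c 0.414 0.192 top 0.026  106x 50 yaw 11.8 n2403
c 0.750 0.209 top 0.045   73x 45 yaw 76.5 n1119
c 0.274 0.217 top 0.033   51x 37 yaw -54.6 n1052
c 0.649 0.212 top 0.032   50x 37 yaw 72.3 n693
c 0.756 0.317 top 0.050   22x  9 yaw -83.6 n528
c 0.610 0.332 top 0.043  111x 28 yaw -19.6 n1510
c 0.396 0.340 top 0.037  117x 46 yaw 4.5 n2899
c 0.825 0.364 top 0.076   35x 23 yaw 40.1 n206
c 0.636 0.485 top 0.092   80x 64 yaw 46.7 n2705
c 0.506 0.491 top 0.164   37x 34 yaw 46.5 n4262
c 0.602 0.615 top 0.103   89x  7 yaw 4.7 n8870
[0.4703479  0.22004025 0.42034213] [ 3.89575629e-01 -9.33908013e-02  1.66339725e+00  4.85293815e-05
  1.57093690e+00 -1.18017340e+00] 6.2167 [[ 2.17504424e-05 -2.90875034e-01  9.56761054e-01 -1.46016862e-01]
 [ 9.99999994e-01 -9.53533783e-05 -5.17227987e-05  1.10157195e-03]
 [ 1.06275270e-04  9.56761049e-01  2.90875031e-01 -7.51049627e-02]
 [ 0.00000000e+00  0.00000000e+00  0.00000000e+00  1.00000000e+00]]
```

View pics/w1.png

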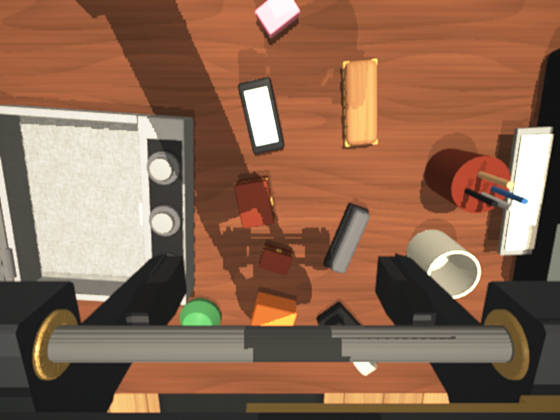

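The wrist view agrees within 3 mm with the other cameras: drive (261,117), glasses case (360,103), watch box (254,202), safe at left. Next the safe's pose from the key tops and inner walls, then the glasses case into the middle slot.

```bash
python3 - <<'E'
from h import *
for n,lo in(("scene1",.073),("side1",.077),("w1",.076)):
    print(n);P=np.load(f"pics/{n}.npy");boxes(P,zmin=lo,zmax=lo+.012,xr=(.4,.75),yr=(0,.1))
# rim/lip edges & lid plane from scene
for n in("scene1","side1"):
    Q=np.load(f"pics/{n}.npy").reshape(-1,3);Q=Q[np.isfinite(Q).all(1)]
    L=Q[(Q[:,2]>.08)&(Q[:,2]<.3)&(Q[:,1]<-.18)&(Q[:,1]>-.42)&(Q[:,0]>.38)&(Q[:,0]<.75)]
    c=L.mean(0);n_=np.linalg.svd(L-c,full_matrices=False)[2][2];print(n,len(L),c,n_,L.min(0),L.max(0))
E
```

```text
scene1
c 0.645 0.038 top 0.080   30x 29 yaw -31.5 n102
c 0.566 0.044 top 0.080   29x 29 yaw -38.6 n87
c 0.486 0.050 top 0.081   32x 30 yaw -75.5 n77
side1
c 0.643 0.040 top 0.084   30x 29 yaw -69.3 n143
c 0.564 0.046 top 0.084   30x 30 yaw -75.3 n146
c 0.484 0.052 top 0.084   32x 31 yaw -68.8 n154
w1
c 0.563 0.047 top 0.081   30x 30 yaw 9.3 n343
c 0.483 0.053 top 0.082   30x 30 yaw 86.2 n391
scene1 4787 [ 0.57555569 -0.27434448  0.17692893] [0.06747799 0.85999865 0.50581522] [ 0.39242064 -0.33048679  0.08007357] [ 0.69806306 -0.20645213  0.24683897]
side1 4603 [ 0.53424363 -0.28726223  0.21076566] [-0.05819745 -0.85251991 -0.51944476] [ 0.38964308 -0.32868658  0.08028755] [ 0.69152856 -0.20173245  0.25133998]
```

```bash
cat >> h.py <<'E'
YAW=-0.075; C=np.array([0.554,-0.087]); XD=np.array([np.cos(YAW),np.sin(YAW)]); YD=np.array([-XD[1],XD[0]])
def S(x,y): return C+x*XD+y*YD
def pick(x,y,yawdeg,ztcp,force=40,open_=0.088):
    a=np.radians(yawdeg)+np.pi/2; o=best([x,y,.2],a)
    manip.set_gripper(open_)
    manip.move_pose([x,y,.2],o); manip.move_linear([x,y,.09]); manip.move_linear([x,y,ztcp],rate=.08)
    manip.set_gripper(0.0,force); w=manip.state()["gripper_width"]
    manip.move_linear([x,y,ztcp+.03],rate=.08); manip.move_linear([x,y,.22],rate=.15)
    print("grip",w,manip.state()["gripper_width"],"F",manip.state()["contact_force"].round(2))
def place(sx,sy,ztcp,a=YAW,opn=0.012):
    p=S(sx,sy);o=best([*p,.22],a);w=manip.state()["gripper_width"]
    manip.move_pose([*p,.22],o);w2=manip.state()["gripper_width"];print("carried",w,w2)
    if w2<.03: print("LOST");return
    manip.move_linear([*p,.12]);manip.move_linear([*p,ztcp],rate=.06)
    print("F",manip.state()["contact_force"].round(1),manip.state()["gripper_width"])
    manip.set_gripper(w2+opn);manip.move_linear([*p,.22]);print(manip.state()["clock"])
E
python3 - <<'E'
from h import *
pick(.398,.339,4.7,.010)
c,P=shot("wrist","w2");boxes(P)
E
```

```text
grip 0.047608297063098326 0.04765591209177553 F [ 0.65  0.37 -1.46]
c 0.487 0.079 top 0.058  142x  8 yaw -6.1 n4759
c 0.641 0.067 top 0.059   72x  5 yaw 2.1 n195
c 0.510 0.177 top 0.041   49x  6 yaw -86.7 n641
c 0.414 0.193 top 0.026  106x 50 yaw 11.9 n5416
c 0.275 0.217 top 0.033   51x 37 yaw -54.6 n3122
c 0.613 0.454 top 0.071   23x  4 yaw -50.8 n1192
c 0.471 0.480 top 0.078   56x 12 yaw -65.9 n1943
c 0.478 0.619 top 0.060   55x  3 yaw 4.0 n4952
c 0.561 0.623 top 0.082   41x  3 yaw 2.9 n139
```

```bash
python3 - <<'E'
from h import *
place(0,-.01,.0195)
c,P=shot("wrist","w3");boxes(P,zmin=.02,xr=(.3,.9),yr=(-.35,.02))
c,P=shot("side","side2");boxes(P,yr=(.08,.45),res=.004);boxes(P,zmin=.02,xr=(.4,.68),yr=(-.17,-.005),res=.004)
E
```

```text
carried 0.047625898129215236 0.04764375799700721
F [ 0.1  0.4 -0.4] 0.04770466073852615
18.2917
c 0.541 -0.246 top 0.142  196x 10 yaw -3.3 n9594
c 0.544 -0.212 top 0.085  143x  9 yaw -4.2 n7493
c 0.554 -0.090 top 0.059  301x241 yaw -4.0 n21021
c 0.554 -0.093 top 0.045  115x 46 yaw 85.7 n6100
c 0.415 0.192 top 0.029  107x 52 yaw 13.7 n878
c 0.756 0.207 top 0.049   76x 48 yaw 68.9 n338
c 0.276 0.217 top 0.036   54x 38 yaw -54.6 n399
c 0.564 0.197 top 0.049   34x 24 yaw 3.7 n91
c 0.824 0.362 top 0.077   40x 23 yaw 39.2 n676
c 0.597 0.336 top 0.046   81x 31 yaw -19.8 n517
c 0.643 0.444 top 0.095   49x 11 yaw -1.6 n447
c 0.409 -0.087 top 0.062  165x 10 yaw 86.0 n397
c 0.553 -0.094 top 0.048  118x 46 yaw 85.5 n1406
```

View pics/w3.png

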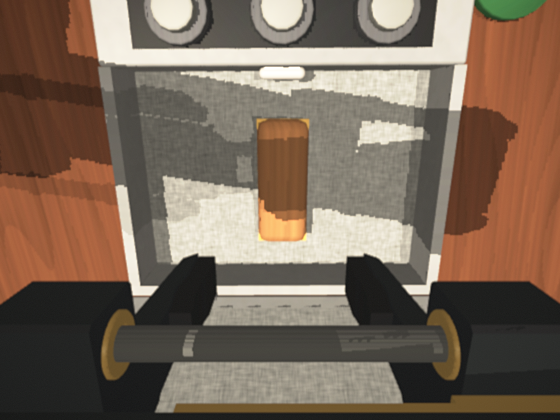

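The glasses case sits in the middle of the safe (283,180), and the drive hasn't moved. Drive next.

```bash
python3 - <<'E'
from h import *
pick(.414,.192,12.2,.005)
place(-.085,-.01,.0145)
c,P=shot("wrist","w4");boxes(P,zmin=.02,xr=(.42,.7),yr=(-.17,-.005))
c,P=shot("scene","scene2");boxes(P,yr=(.08,.45),res=.004)
E
```

```text
grip 0.04953014845298233 0.04949104090395958 F [ 0.29  0.5  -2.89]
carried 0.04949104090395958 0.049608167796865
F [ 0.7  0.1 -2.6] 0.0494633392908438
30.6167
c 0.697 -0.088 top 0.059  164x 12 yaw 88.2 n5655
c 0.554 -0.093 top 0.045  116x 46 yaw 85.5 n6375
c 0.469 -0.089 top 0.034  105x 50 yaw 85.6 n5375
c 0.775 0.089 top 0.038   45x 17 yaw -2.8 n126
c 0.549 0.177 top 0.044   73x 53 yaw 8.0 n524
c 0.757 0.205 top 0.044   72x 54 yaw 74.2 n713
c 0.278 0.215 top 0.031   55x 37 yaw -54.8 n152
c 0.652 0.209 top 0.031   49x 37 yaw 70.4 n255
c 0.825 0.361 top 0.072   41x 26 yaw 39.2 n1241
c 0.613 0.330 top 0.042  111x 28 yaw -19.5 n396
c 0.645 0.443 top 0.089   48x 11 yaw 2.0 n366
```

```bash
python3 - <<'E'
from h import *
pick(.547,.179,9.3,.014)
place(.085,-.01,.0235)
c,P=shot("wrist","w5");boxes(P,zmin=.02,xr=(.42,.7),yr=(-.17,-.005))
p=S(0,0);manip.move_pose([*p,.3],best([*p,.3],YAW))
c,P=shot("side","side3");boxes(P,zmin=.02,xr=(.43,.68),yr=(-.17,-.005),res=.004)
E
```

```text
grip 0.0516899288179879 0.05127795345494373 F [ 0.1   0.56 -1.09]
carried 0.05127795345494373 0.051945010785283706
F [-0.1  0.3 -3. ] 0.051699799097612714
42.55
c 0.699 -0.091 top 0.059  159x 10 yaw 86.2 n2154
c 0.554 -0.093 top 0.045  116x 46 yaw 85.5 n6355
c 0.470 -0.089 top 0.034  105x 50 yaw 85.6 n5771
c 0.639 -0.101 top 0.053   72x 52 yaw 85.6 n4485
c 0.420 -0.012 top 0.057   12x  1 yaw 90.0 n82
c 0.554 -0.095 top 0.048  120x 46 yaw 85.4 n1399
c 0.469 -0.089 top 0.037  107x 50 yaw 85.4 n1264
c 0.639 -0.102 top 0.056   73x 53 yaw 85.4 n1118
```

View pics/w5.png

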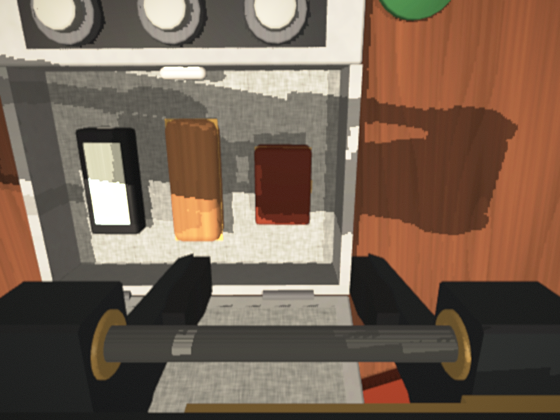

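View pics/side3.png

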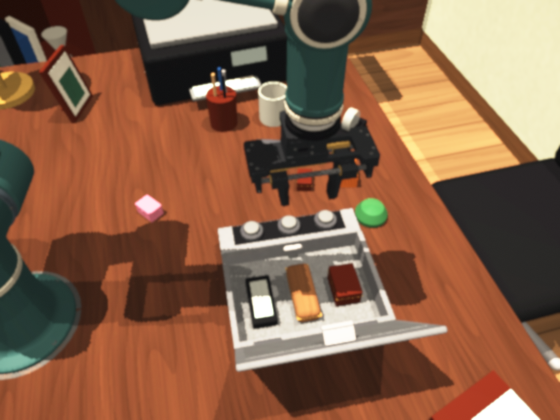

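All three valuables lie flat in the safe in w5: drive (110,180), glasses case (193,180), watch box (283,185). Nothing else belongs in it. Next I go around behind the lid with closed fingers and push it over along its arc.

```bash
cat >> h.py <<'E'
def F(): return manip.state()["contact_force"]
def W(y,z,x=0): return [*S(x,y),z]   # safe-frame y, world z
def arc(th):
    c,s=np.cos(th),np.sin(th)
    if th>1.57:
        return W(-.110+.22*c-.01*s-.010, .058+.22*s+.01*c-.035)
    r=.185+.015*np.clip((1.57-th)/1.2,0,1)
    return W(-.110+r*c-.01*s-.010, .058+r*s+.01*c)
E
python3 - <<'E'
from h import *
manip.set_gripper(0.0,20)
o=best(W(-.1,.45),YAW)
manip.move_pose(W(-.1,.45),o)
a=arc(2.2);s=np.array([*YD,0])
st=np.array(a)-.06*s
manip.move_linear([st[0],st[1],.45],rate=.25);manip.move_linear(st,rate=.15)
f0=F();print("f0",f0,manip.state()["joint_pos"].round(2),manip.state()["clock"])
for th in np.arange(2.2,1.2,-.07):
    manip.move_linear(arc(th),rate=.1)
    f=F()-f0;print(round(th,2),f.round(1))
    if np.linalg.norm(f)>20:print("STOP");break
c,P=shot("scene","scene3");print(manip.state()["clock"])
E
```

```text
f0 [0.57608046 0.05387741 0.89900563] [-0.69  0.28  1.67  0.    1.2  -0.61] 47.8083
2.2 [-1.   0.2 -1.1]
2.13 [-0.7  0.3 -0.6]
2.06 [-0.6  1.2 -0.8]
1.99 [-0.4 -0.2 -2. ]
1.92 [-0.1  0.2 -0.4]
1.85 [-0.2 -0.2 -1.1]
1.78 [ 0.5  0.7 -1.2]
1.71 [-0.2  0.6 -1.2]
1.64 [-0.8  0.2 -0.3]
1.57 [-0.8  0.6 -0.7]
1.5 [-0.9  0.7 -0.4]
1.43 [-0.3  0.2 -0.6]
1.36 [-1.   0.3 -0.3]
1.29 [-1.1  0.2 -0.6]
1.22 [-0.5  0.5 -0.7]
52.725
```

View pics/scene3.png

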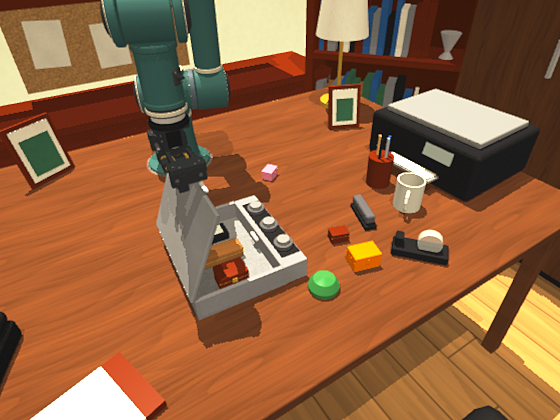

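The lid is following the fingers and is now upright to slightly forward (190,230). I continue down to the catch, then press in small steps.

```bash
python3 - <<'E'
from h import *
f0=np.zeros(3)
for th in list(np.arange(1.15,.14,-.07)):
    manip.move_linear(arc(th),rate=.1)
    f=F();print(round(th,2),f.round(1),end=' | ')
    if np.linalg.norm(f)>20:print("STOP");break
print()
p=manip.state()["tool_pos"]
xy=W(.093,0)[:2]
manip.move_linear([*xy,p[2]+.004])
z=p[2]+.004;fm=0
while z>.063:
    z-=.0015;manip.move_linear([*xy,z],rate=.02);f=F()[2];fm=max(f,fm);print(round(z,4),round(manip.state()["tool_pos"][2],4),round(f,1))
    if f>32:print("STOP");break
print(manip.state()["clock"])
E
```

```text
1.15 [0.6 0.3 0.3] | 1.08 [ 0.2 -0.2  1. ] | 1.01 [ 0.8  0.1 -0.2] | 0.94 [-0.3  0.3  0.2] | 0.87 [ 0.3  0.  -0.1] | 0.8 [0.1 0.2 0.5] | 0.73 [ 0.3 -0.1  0.1] | 0.66 [ 0.3 -0.6 -0.5] | 0.59 [ 0.5  0.3 -0.3] | 0.52 [ 0.1 -0.3 -0.9] | 0.45 [ 0.4  0.  -0.2] | 0.38 [-0.1 -0.4 -0.2] | 0.31 [-0.5  0.7 -0.5] | 0.24 [ 0.4 -0.3 -0.4] | 0.17 [-0.1  0.   0.4] | 
0.1036 0.1034 -0.4
0.1021 0.102 0.3
0.1006 0.1005 0.2
0.0991 0.099 1.1
0.0976 0.0975 -0.2
0.0961 0.096 0.1
0.0946 0.0944 0.1
0.0931 0.093 0.3
0.0916 0.0915 -0.1
0.0901 0.09 -1.2
0.0886 0.0885 -0.9
0.0871 0.087 0.7
0.0856 0.0854 -0.8
0.0841 0.0841 -0.9
0.0826 0.0835 6.7
0.0811 0.0824 8.0
0.0796 0.0808 7.4
0.0781 0.079 5.6
0.0766 0.077 4.4
0.0751 0.0749 1.5
0.0736 0.073 0.0
0.0721 0.0716 -0.5
0.0706 0.0704 0.3
0.0691 0.069 -0.8
0.0676 0.0683 5.7
0.0661 0.0682 14.0
0.0646 0.0681 21.6
0.0631 0.0679 29.5
0.0616 0.0678 39.6
STOP
64.5583
```

The force rose against the catch at 0.083, then released, and there is a hard stop at 0.068, the shut height. I lift off and check that it stays shut.

```bash
python3 - <<'E'
from h import *
xy=W(.093,0)[:2];manip.move_linear([*xy,.2])
c,P=shot("wrist","w6")
manip.move_linear([*W(.02,0)[:2],.3])
for n in("w6",):
    Q=P.reshape(-1,3);Q=Q[np.isfinite(Q).all(1)];d=(Q[:,:2]-C);sx=d@XD;sy=d@YD
    for a,b in((-.1,-.06),(-.06,-.02),(-.02,.02),(.02,.06),(.06,.1)):
        m=(sy>a)&(sy<b)&(abs(sx)<.12)&(Q[:,2]<.12);print(n,a,m.sum(),np.median(Q[m,2]) if m.any() else None)
    boxes(P,zmin=.075,zmax=.09,xr=(.4,.75),yr=(0,.1))
c,P=shot("side","side4");boxes(P,zmin=.077,zmax=.09,xr=(.4,.75),yr=(0,.1))
print(manip.state()["clock"])
E
```

```text
w6 -0.1 1349 0.06795084318385197
w6 -0.06 9 0.06770698280829418
w6 -0.02 146 0.06792117812123244
w6 0.02 9930 0.0679408259885187
w6 0.06 13205 0.06792470430903014
c 0.643 0.041 top 0.081   31x 31 yaw -30.3 n1383
c 0.564 0.047 top 0.081   31x 30 yaw -4.9 n1349
c 0.485 0.053 top 0.081   31x 31 yaw -65.0 n1381
c 0.643 0.041 top 0.084   31x 30 yaw -62.5 n147
c 0.564 0.047 top 0.084   31x 30 yaw 80.6 n148
c 0.485 0.052 top 0.085   32x 30 yaw 70.5 n152
66.7083
```

View pics/w6.png

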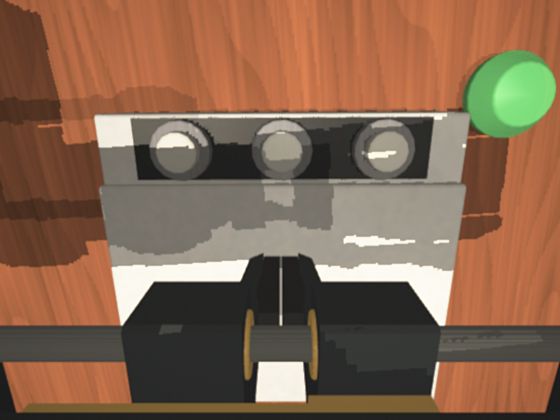

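The lid is flat at 0.068 across its width, so it is shut. Now I press the keys: far, near, middle.

```bash
python3 - <<'E'
from h import *
o=best([.564,.047,.14],YAW)
for n,x,y in(("far",.643,.041),("near",.485,.053),("middle",.564,.047)):
    manip.move_pose([x,y,.14],o);manip.move_linear([x,y,.084],rate=.08)
    z=.083;log=[]
    while z>.066:
        manip.move_linear([x,y,z],rate=.02);s=manip.state();log.append((round(float(s["tool_pos"][2]),4),round(float(s["contact_force"][2]),1)))
        if log[-1][1]>14:break
        z-=.001
    manip.dwell(.2);print(n,log)
    manip.move_linear([x,y,.14],rate=.08);manip.dwell(.2)
manip.move_pose([.53,.05,.35],o)
c,P=shot("side","side5");boxes(P,zmin=.077,zmax=.09,xr=(.4,.75),yr=(0,.1));
boxes(P,yr=(.06,.55),res=.004)
c,P=shot("scene","scene4");print(manip.state()["clock"])
d=P.reshape(-1,3);d=d[np.isfinite(d).all(1)];e=d[:,:2]-C;sy=e@YD;m=(sy>.06)&(sy<.1)&(abs(e@XD)<.12)&(d[:,2]<.15);print(m.sum(),np.median(d[m,2]))
E
```

```text
far [(0.0836, -0.4), (0.082, 0.6), (0.0808, -0.2), (0.0802, 1.0), (0.0792, 1.7), (0.0782, 2.1), (0.0771, 4.1), (0.0761, 3.3), (0.0751, 5.0), (0.0744, 6.4), (0.0743, 10.3), (0.0743, 15.3)]
near [(0.0835, 0.3), (0.0821, -0.4), (0.0809, 0.1), (0.0801, 0.6), (0.0791, 2.2), (0.0781, 2.2), (0.0771, 3.0), (0.0761, 3.6), (0.0751, 4.0), (0.0744, 6.2), (0.0743, 13.5), (0.0742, 20.3)]
middle [(0.0836, -0.1), (0.0821, -0.1), (0.0809, 0.2), (0.0802, 0.9), (0.0792, 2.5), (0.0781, 3.1), (0.0771, 3.4), (0.0761, 3.7), (0.0752, 4.9), (0.0744, 7.0), (0.0743, 12.5), (0.0742, 17.6)]
c 0.644 0.041 top 0.085   31x 30 yaw 69.6 n147
c 0.563 0.045 top 0.085   31x 30 yaw -81.0 n148
c 0.484 0.052 top 0.085   30x 30 yaw 27.7 n153
c 0.522 0.062 top 0.081  114x 10 yaw -4.5 n444
c 0.769 0.080 top 0.044   51x 39 yaw 1.2 n368
c 0.755 0.206 top 0.049   74x 52 yaw 74.0 n669
c 0.276 0.217 top 0.036   54x 38 yaw -55.4 n405
c 0.650 0.212 top 0.036   54x 37 yaw 72.7 n305
c 0.823 0.362 top 0.077   45x 25 yaw 42.3 n945
c 0.611 0.333 top 0.046  110x 34 yaw -18.4 n748
c 0.671 0.436 top 0.082   32x  9 yaw -44.6 n209
c 0.502 0.486 top 0.105   77x 66 yaw -15.1 n838
c 0.644 0.515 top 0.089   16x  5 yaw -18.6 n43
85.3667
987 0.06622589004907753
```

View pics/scene4.png

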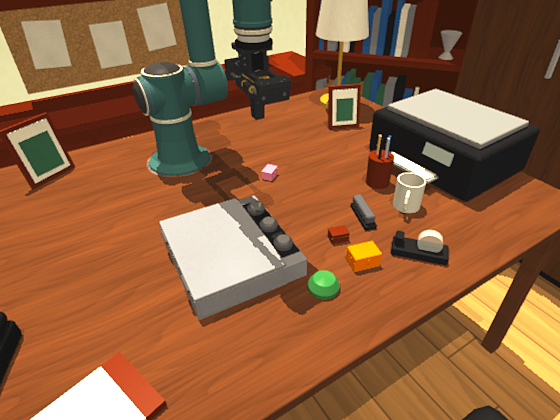

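The lid is shut (230,250), all three keys bottomed at 0.074 and sprang back up, the bystanders have not moved, and the arm is clear. I hand the job in.

```bash
python3 - <<'E'
from h import *
manip.dwell(.3);print(order.close_job(),manip.state()["clock"])
E
```

```text
the job is handed in; nothing more can be done
the job is handed in; nothing more can be done
```

The job is done and handed in at about 86 s of robot time, well under the 210 s limit.

- **Valuables:** I found three on the desk: the portable drive, the glasses case and the larger dark-red watch box. The camera and the travel clock were not there. All three went into the safe side by side. I left the orange, pink and small red boxes where they were, as decoys.
- **Lid:** I swung it over from behind and pressed the free edge. The spring catch gave way and the edge then met a hard stop. After I lifted off, the lid measured flat at 0.068 m, the shut height. At that stop the fingertips pressed with up to 39.6 N before I backed off. That is just under 40 N, and the limit is for the arm and gripper body.
- **Keys:** I pressed far, near and middle in that order. Each went from 0.080 down to 0.074 m, its full 6 mm, and bottomed with 15 to 20 N. All three measured up again afterwards.
- **Last checks:** The lid was still shut, the stapler and the decoys had not moved, and the robot was touching nothing. I checked the mug and pen cup mainly by eye, as the arm partly hid them from the side camera. The paperweight showed as undisturbed but was also partly outside the measured area.

No check failed. The cameras differed from each other by 3 to 4 mm, within what the job allowed. I saw no knocked object and no slip of the grip.

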